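# Pin the draw bench head and hold the draw plate home behind its lip

### The job

Get the little draw bench ready for a length of wire. First lock its sliding head by dropping the loose pin from the wooden stand all the way down through the head into the bed and letting go of it; then take the longer of the two draw plates from the stand, set its lower edge in the groove behind the head's lip, centred and right down, and push it flat against the lip. Finish while still gripping the plate and pushing it firmly home against the lip, ready for the wire to be threaded; the short plate stays in the stand.

Things in the scene. Friction and masses are not known exactly. Their poses are not given: they have to be found in the camera images.
- draw_bench: Small benchtop draw bench, fixed to the bench, 250 x 112 mm, dark steel bed 58 mm wide whose flat top is 34 mm above the work surface. Origin: centre of its underside, on the work surface. Its x axis runs along the bed from the head (-x end) to the windlass (+x end, up to 94 mm high, crank on the -y side); z up. A row of pin holes runs along the middle of the bed.
- draw_head (a joint): Slide of the head along the bed, m: 0 = against the rear stop, where it starts and where its pin hole stands exactly over a hole of the bed; grows to 0.05 as the head slides toward the windlass (+x). Without the pin it slides under a push of about 3 N. With the pin in, the head gives 2 to 4 mm under the push until the pin takes it up.
- pin_hole (a point): Centre of the mouth of the pin hole on the head's flat saddle (44 mm above the work surface); axes as draw_bench. The vertical hole, 10 mm across with a small bevel, passes through the 10 mm thick saddle and on through the 14 mm thick bed. It lies 52 mm from the seat point toward -x, with 32 mm free toward +x (keeper bar), 25 mm toward -x (rear stop, 4 mm above the saddle), open in y.
- seat (a point): Middle of the foot of the lip's face, on the groove's floor (44 mm above the work surface); axes as draw_bench. The groove runs along y, from the lip at x = 0 to a keeper bar at x = -13 mm (7 mm thick, 12 mm high, 100 mm long). A plate that is home stands on the floor with its centre plane at x = -4 mm. The floor is dry: a plate pressed down hard drags and may feel home before it meets the lip.
- lip: Dark steel lip bolted across the head, 9 mm thick in x (from x = 0 to +9 mm of the seat point), 110 mm long: 17 mm high in the middle and 44 mm high in two horns at its ends, with a gap of 66 mm between the horns, where a finger has room while the plate is held by its middle. Origin at the seat point, axes as those of draw_bench. Push a plate toward +x to press it on the lip.
- plate_stand: Pale wooden stand, fixed, 44 mm in x, 252 mm in y, 38 mm high; origin at the middle of its underside; z up. Two slots in line along y hold the two draw plates on edge, 16 mm deep (floor at z = 22 mm), their middles about y = +70 and y = -33 mm (which plate is in which varies); the pin stands in a hole at y = -107 mm. Grip plates and pin across its short way (x): the long sides are free.
- draw_pin: Loose steel retaining pin standing upright in the stand, 56 mm long: a tapered-ended shank 8 mm across and 30 mm long, a collar 18 mm across from z = 30 to 34 mm, and a ribbed round grip 12 mm across from z = 34 to 56 mm. Origin at the lower end of the shank on its axis; z up along the pin. 0.04 kg. When it is fully in, the collar rests on the saddle and its origin is 30 mm below pin_hole.
- long_plate: The longer draw plate: loose plain steel plate standing on edge in the stand, 8 mm thick (x), 90 mm long (y), 50 mm high (z), rows of small round holes. Origin in the middle of its lower edge face; z up. About 0.26 kg. Its upper 34 mm stand above the stand. To set it in the groove it must be gripped at least 18 mm above its lower edge, or the fingers meet the lip.
- short_plate: The shorter draw plate: the same but 60 mm long (y). It must stay where it stands.

How it is judged:
On the way:
1. the pin is fully down through head and bed and let go, while the head stands at its stop and the long plate is not yet in the groove (horizontal distance between draw_pin and pin_hole below 0.003 m and z of draw_pin in the frame of pin_hole below -0.027 m and value of joint draw_head below 0.003 m and contact force between the fingers and draw_pin below 0.1 N and distance between long_plate and seat above 0.05 m), for 0.2 s.
At the end, for the whole second after the job is handed in: Pin down through head and bed (within 5 mm of full depth, 7 mm of the axis), head within 6 mm of its stop; long plate in the groove within 2.5 mm of its floor, flat on the lip (2.5 mm, 0.08 rad), centred within 10 mm, gripped and pressed on the lip with over 4 N; short plate not moved over 12 mm (horizontal distance between draw_pin and pin_hole below 0.007 m and z of draw_pin in the frame of pin_hole below -0.025 m and value of joint draw_head below 0.006 m and z of long_plate in the frame of seat below 0.0025 m and x of long_plate in the frame of seat between -0.0065 and 0 m and y of long_plate in the frame of seat between -0.01 and 0.01 m and angle between long_plate's own z axis and vertical below 0.08 rad and angle between the x axis of long_plate and the x axis of seat, either way round below 0.08 rad and contact force between long_plate and lip above 4 N and contact force between the fingers and long_plate above 3 N and linear speed of long_plate below 0.02 m/s and distance of short_plate from where it was at the start of the episode below 0.012 m); the arm keeps its last pose, push and grip.
It also fails if it takes over 64 s, if anything falls off the work surface, if the arm or the gripper's body presses on something with over 40 N, if the wrist force passes 120 N, or if a joint passes its speed limit or range.

### The arm

A 7-joint arm with a two-finger parallel gripper is mounted at the origin on the work surface; the furniture and walls round the work are solid. World frame = base frame: x ahead of the robot, y to its left, z up, the work surface at z = 0. Lengths are in m, angles in rad, forces in N, time in s.
With the tool pointing down it reaches from about 0.4 to 0.85 m from the base axis. Payload 6.9 kg.
Tool frame: the origin (TCP) lies at the very end of the fingers, on their centre line; the grasp point (between the pads) lies 19 mm behind it; z points along the fingers, y is the line along which they close (so a half turn about z gives the same grasp; the last joint's range is limited). The gripper opens to 85 mm and grips with 20 to 120 N. Pads are 22 mm wide; open, the fingers measure 114 mm over their backs; the gripper's body (76 mm by 85 mm) begins 54 mm behind the grasp point. The pads swing forward as they close: fully open they stand 13 mm farther back than shut.
Start: joints at [1.405, 0.507, -0.238, 1.5, 0.126, 1.149, -0.155], TCP at [0.168, -0.602, 0.231] pointing down, gripper open.
Joint ranges: [-3.08, 3.08], [-0.24, 2.05], [-1.43, 1.35], [0, 2.5], [-1.52, 4.66], [0.17, 1.96], [-2.89, 2.89]. Speed limits (rad/s): [2.39, 2.39, 3.14, 3.14, 3.14, 3.14, 3.14].

### API

Orientations are given as a unit quaternion [x, y, z, w].
In Python, from station import bot, viewer, hand_in gives the robot as it stands.
- The arm moves only by the shell command python3 -m handwheel 'ROWS' [FORCE]. ROWS is a JSON object of lists of equal length, an entry for each row: "hand": the gripper command: -1 is fully open, 1 is shut, values between are in proportion; "translation": the shift along the tool's x, y, z in units of 0.15 m (1.0 is 0.15 m), a list of three; "roll": the turn about the tool's z in units of 0.5 rad (1.0 is 0.5 rad). In form: {"hand": [hand, ...], "translation": [[x, y, z], ...], "roll": [roll, ...]}. A call has 1 to 20 rows; each row is the pose to reach, as a shift and turn from the pose commanded when the call began, along the tool's axes at that moment; what a row does not reach only later rows make up. A row lasts 1/10 s, in which the tool goes at most 50 mm and 8.59 degrees, less where a joint would pass 70% of its speed; a pose out of reach is approached as far as the arm can. A call with a number of a shift or a turn outside -1 to 1 is refused whole. A call with a gripper value outside its range is refused whole. The fingers move at their own pace and stop on an object; FORCE is the grip in N (left out, the last holds). Time passes only in rows, so rows that repeat a pose let the fingers close. It gives the time, the measured TCP pose, the force, the opening and the grip force at its end, in the units of the state.
- bot.get_obs(): the state, without advancing time (a new reading comes with each control period).
- viewer.get_image(name): name is "side" or "top" or "wrist"; returns a dict with "color" (400x640x3 uint8, red, green, blue), "fx", "fy", "cx", "cy" (pixels), "dist" ([k1, k2, p1, p2, k3] as OpenCV has them; the pictures are not rectified), "world_from_camera" (4x4, takes a point from camera to world coordinates). Camera axes: x right, y up, looking along -z (the intrinsics and any distortion apply to the point x, -y, -z); pixel columns grow to the right and rows downward; lengths in m; the calibration is good to about 2 mm. A picture is of the moment at which its call begins. There is no depth.
- hand_in(): hands the job in; it is judged then, once.
The state is a dict: "t": time; "joint_pos": joint angles; "joint_vel": joint speeds; "tau": joint torques, N m; "tcp_pos": TCP position; "tool_rot": TCP orientation; "ft_force": force on the tool from outside, world axes, zero at the start; "ft_torque": the same for the moment, N m; "gripper_width": finger opening in m; "finger_force": force on a finger pad.
Only numpy, scipy, OpenCV 4.12 (cv2) and the standard library are available. Lean on these libraries where they do the work, as an engineer would, in place of code of your own. Each camera call takes 0.05 s, during which the arm holds its last target. There are 200 camera calls.

## Working session

There is one attempt and no reset: what is moved stays moved. The work goes in short steps, Python scripts to look and compute and a shell command to move; the robot and the scene stay as the last step left them, time stands still between calls to the robot, and variables do not carry over. Pictures are saved under pics/ and viewed, at most 12 in all, crops included, and the job is handed in when it is done.

```bash
mkdir -p pics; ls
cat > h.py <<'E'
import numpy as np, cv2
from station import bot, viewer
from scipy.spatial.transform import Rotation as R
def cam(n):
    d=viewer.get_image(n); d['K']=np.array([[d['fx'],0,d['cx']],[0,d['fy'],d['cy']],[0,0,1.]]); d['D']=np.array(d['dist'],float); d['T']=np.array(d['world_from_camera']); return d
def save(d,f,crop=None,s=1):
    im=d['color'][:,:,::-1]
    if crop: im=im[crop[1]:crop[3],crop[0]:crop[2]]
    cv2.imwrite('pics/'+f,cv2.resize(im,None,fx=s,fy=s,interpolation=cv2.INTER_CUBIC))
def pix2z(d,uv,z):
    p=cv2.undistortPoints(np.array(uv,float).reshape(-1,1,2),d['K'],d['D'])[:,0]
    r=np.c_[p[:,0],-p[:,1],-np.ones(len(p))]@d['T'][:3,:3].T; o=d['T'][:3,3]
    z=np.broadcast_to(z,len(p)); return o+r*((z-o[2])/r[:,2])[:,None]
def proj(d,P):
    q=(np.array(P,float).reshape(-1,3)-d['T'][:3,3])@d['T'][:3,:3]
    q=q*[1,-1,-1]; return cv2.projectPoints(q.reshape(-1,1,3),np.zeros(3),np.zeros(3),d['K'],d['D'])[0][:,0]
E
python3 - <<'E'
from h import *
import pickle
np.set_printoptions(precision=4,suppress=True)
o=bot.get_obs(); print(o['t'],o['tcp_pos'],R.from_quat(o['tool_rot']).as_matrix(),o['gripper_width'])
for n in('top','side'):
    d=cam(n); save(d,n+'.png',s=1.25); pickle.dump(d,open(n+'.pkl','wb')); print(n,d['T'],d['fx'],d['D'])
E
```

```text
pics
0.0 [ 0.1676 -0.6016  0.2304] [[ 0.9633  0.2684 -0.0005]
 [ 0.2684 -0.9633  0.0017]
 [-0.     -0.0018 -1.    ]] 0.08491025628199916
top [[ 0.0176  0.9938 -0.11    0.4631]
 [-0.9989  0.0223  0.0414  0.0863]
 [ 0.0436  0.1092  0.9931  0.9257]
 [ 0.      0.      0.      1.    ]] 373.0263176536186 [0.0092 0.     0.     0.     0.    ]
side [[-0.4721 -0.7204  0.508   0.971 ]
 [ 0.8815 -0.3879  0.2691  0.2732]
 [ 0.0032  0.5749  0.8182  0.7437]
 [ 0.      0.      0.      1.    ]] 387.3947322583322 [-0.061  0.     0.     0.     0.   ]
```

View pics/top.png

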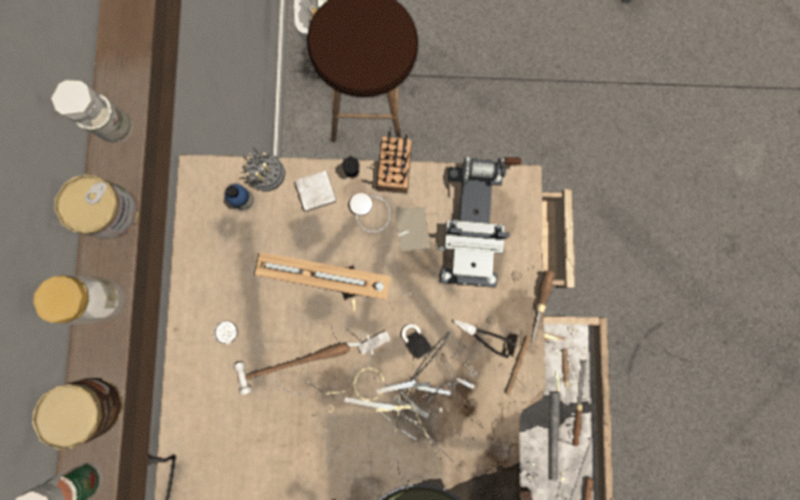

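View pics/side.png

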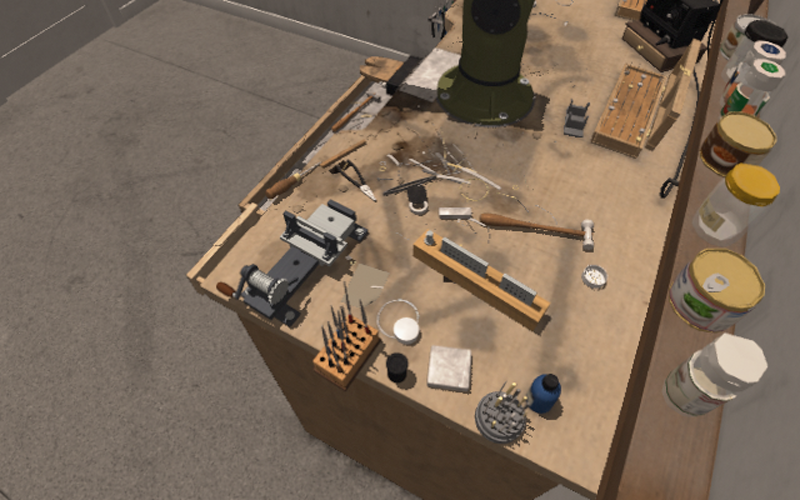

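The top picture shows the stand from (255,262) to (388,288) with the pin at (378,286). The longer plate is next to the pin. The bench is on the right, with its head at (474,262) and its windlass at (485,172). I'll crop both for detail.

Run:
```python
from h import *
import pickle
d=pickle.load(open('top.pkl','rb'))
a=d['color'][118:248,195:425,::-1]
cv2.imwrite('pics/topc.png',cv2.resize(a,None,fx=3.45,fy=3.45,interpolation=cv2.INTER_CUBIC))
```

```text
(no output)
```

View pics/topc.png

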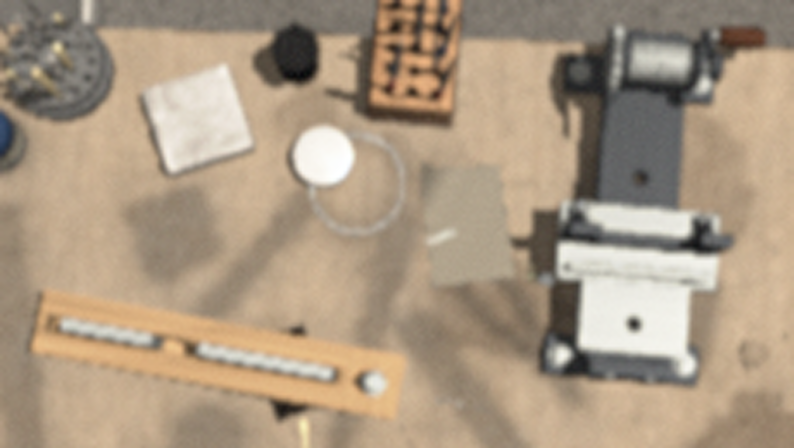

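Run:
```python
from h import *
import pickle
np.set_printoptions(precision=4,suppress=True)
d=pickle.load(open('top.pkl','rb'))
def c(L): return np.array(L,float)/3.45+[195,118]-.36
s=pix2z(d,c([(42,291),(405,353),(31,350),(393,415)]),.038);print(s)
pt=pix2z(d,c([(373,379),(198,349),(336,374),(60,324),(155,341)]),[.064,.072,.072,.072,.072]);print('pin, longplate ends, short ends',pt)
b=pix2z(d,c([(634,324),(641,178)]),[.044,.034]);print('hole,bedhole',b)
v=b[1]-b[0];print('bench yaw',np.arctan2(v[1],v[0]))
k=pix2z(d,c([(558,282),(717,290),(582,278),(690,288)]),.05)[:,:2];print(k,'yaw keeper',np.arctan2(*(k[1]-k[0])[::-1])+np.pi/2)
v=s[0]-s[1];print('stand yaw',np.arctan2(v[1],v[0])-np.pi/2, np.linalg.norm(v))
v=pt[1]-pt[2];print('plate yaw',np.arctan2(v[1],v[0])-np.pi/2, np.linalg.norm(v))
```

```text
[[0.551  0.3134 0.038 ]
 [0.5135 0.0641 0.038 ]
 [0.5104 0.3188 0.038 ]
 [0.4708 0.0715 0.038 ]]
pin, longplate ends, short ends [[0.4942 0.0858 0.064 ]
 [0.5114 0.2014 0.072 ]
 [0.4967 0.1103 0.072 ]
 [0.5261 0.292  0.072 ]
 [0.5162 0.2297 0.072 ]]
hole,bedhole [[ 0.5364 -0.0939  0.044 ]
 [ 0.6412 -0.1009  0.034 ]]
bench yaw -0.06709689672485261
[[ 0.5638 -0.04  ]
 [ 0.5607 -0.1505]
 [ 0.5669 -0.0566]
 [ 0.5617 -0.1316]] yaw keeper -0.027884633680297588
stand yaw -0.14926210826294772 0.2521373838886842
plate yaw -0.15992341542152544 0.09230861965852959
```

```bash
cat > g.py <<'E'
# usage: python3 g.py x y z yaw(angle of tool y axis in world) : prints tool-axis units to that pose
import sys; from h import *
o=bot.get_obs(); M=R.from_quat(o['tool_rot']).as_matrix(); p=np.array(o['tcp_pos'])
x,y,z,a=map(float,sys.argv[1:5])
ca=np.arctan2(M[1,1],M[0,1]); da=(a-ca+np.pi)%(2*np.pi)-np.pi
print('t',round(o['t'],2),'p',p.round(4),'yaw',ca.round(4),'w',round(o['gripper_width'],4),'F',np.round(o['ft_force'],1),'j',np.round(o['joint_pos'],2),'\ntilt',M[:2,2].round(4),'units',(M.T@(np.array([x,y,z])-p)/.15).round(4),'roll',round(-da/.5,4))
E
python3 -m handwheel '{"hand":[-1,-1,-1,-1,-1,-1],"translation":[[1,-0.62,0],[1,-0.62,0],[1,-0.62,0],[1,-0.62,0],[1,-0.62,0],[1,-0.62,0]],"roll":[-1,-1,-1,-1,-1,-1]}'
python3 g.py 0.494 0.086 0.2 -0.15
```

```text
t: 0.7
tcp_pos: [0.2872, -0.4721, 0.2312]
tool_rot: [0.926, 0.376, -0.0, -0.0]
ft_force: [-0.5, -0.8, 0.2]
gripper_width: 0.0851
finger_force: 0.0
t 0.7 p [ 0.2872 -0.4721  0.2312] yaw -0.7988 w 0.0851 F [-0.5 -0.8  0.2] j [ 1.25  0.41 -0.4   1.69  0.18  1.08 -0.  ] 
tilt [-0.0006 -0.    ] units [ 3.5836 -1.7043  0.2067] roll -1.2976
```

```bash
python3 -m handwheel '{"hand":[-1,-1,-1,-1,-1,-1],"translation":[[1,-0.2,0],[1,-0.2,0],[1,-0.2,0],[1,-0.2,0],[1,-0.2,0],[1,-0.2,0]],"roll":[-1,-1,-1,-1,-1,-1]}' >/dev/null
python3 g.py 0.494 0.086 0.2 -0.15
```

```text
t 1.3 p [ 0.3725 -0.3481  0.2309] yaw -0.3045 w 0.0853 F [ 0.8 -0.5  0.4] j [ 1.1   0.36 -0.56  1.8   0.22  1.05  0.16] 
tilt [-0.001  -0.0004] units [ 3.0038 -0.0947  0.2044] roll -0.309
```

```bash
python3 -m handwheel '{"hand":[-1,-1,-1,-1,-1,-1],"translation":[[1,0,0],[1,0,0],[1,0,0],[1,0,0],[1,0,0],[1,0,0]],"roll":[-0.3,-0.3,-0.3,-0.3,-0.3,-0.3]}' >/dev/null
python3 -m handwheel '{"hand":[-1,-1,-1,-1,-1,-1],"translation":[[1,0.3,0],[1,0.3,0],[1,0.3,0],[1,0.3,0],[1,0.3,0],[1,0.3,0]],"roll":[0,0,0,0,0,0]}' >/dev/null
python3 g.py 0.494 0.086 0.2 -0.15
```

```text
t 2.5 p [ 0.4843 -0.0637  0.2308] yaw -0.1527 w 0.0855 F [-0.  -0.1  0.6] j [ 0.58  0.35 -0.69  1.84  0.25  1.04 -0.36] 
tilt [-0.0014 -0.0009] units [ 0.9967 -0.0877  0.2042] roll -0.0054
```

```bash
python3 -m handwheel '{"hand":[-1,-1,-1,-1,-1,-1,-1],"translation":[[0.99,-0.09,0],[0.99,-0.09,0],[0.99,-0.09,0],[0.99,-0.09,0],[0.99,-0.09,0],[0.99,-0.09,0],[0.99,-0.09,0]],"roll":[0,0,0,0,0,0,0]}' >/dev/null
python3 g.py 0.494 0.086 0.2 -0.15
python3 - <<'E'
from h import *
import pickle
np.set_printoptions(precision=4,suppress=True)
d=cam('wrist');save(d,'w1.png',s=1.25);pickle.dump(d,open('w1.pkl','wb'));print(d['T'],d['fx'],d['D'])
print(proj(d,[(.4942,.0858,.064),(.5041,.1558,.072)])*1.25)
E
```

```text
t 3.2 p [0.4937 0.085  0.2311] yaw -0.1534 w 0.0853 F [ 0.  -0.2  0.4] j [ 0.29  0.37 -0.71  1.81  0.28  1.06 -0.68] 
tilt [-0.0005 -0.0011] units [0.0069 0.0009 0.2071] roll -0.0067
[[ 0.9883  0.1471  0.0406  0.5039]
 [-0.1526  0.9542  0.2574  0.1504]
 [-0.0009 -0.2606  0.9655  0.3733]
 [ 0.      0.      0.      1.    ]] 313.7104946971634 [-0.0538  0.      0.      0.      0.    ]
[[402.468  227.9544]
 [401.3011 136.8728]]
```

View pics/w1.png

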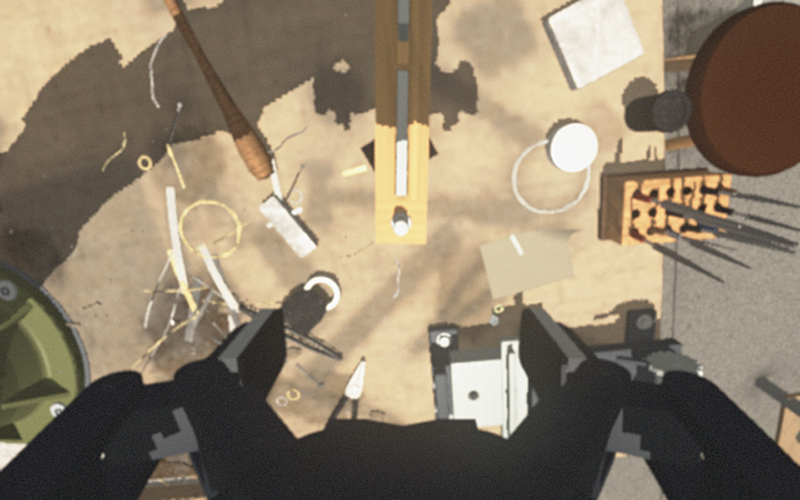

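The pin top is at (401,228), as predicted, and the bench's pin hole is at (473,395). The estimates agree, so I'll refine the bench pose from this view and descend.

```bash
python3 - <<'E'
from h import *
import pickle
np.set_printoptions(precision=4,suppress=True)
d=pickle.load(open('w1.pkl','rb'))
f=lambda L,z:pix2z(d,np.array(L,float)/1.25-.1,z)
print('pin',f([(401,228)],.064))
p=f([(402,195),(402.5,60)],.072);v=p[1]-p[0];print('plate',p,np.arctan2(v[1],v[0])-np.pi/2)
print('hole',f([(473.5,395)],.044))
k=f([(505,342),(505,437)],.056);v=k[0]-k[1];print(k,np.arctan2(v[1],v[0])-np.pi/2)
g=d['color'][235:360,330:450,::-1];cv2.imwrite('pics/w1c.png',cv2.resize(g,None,fx=5,fy=5,interpolation=cv2.INTER_CUBIC)[:600])
E
python3 -m handwheel '{"hand":[-1,-1,-1,-1,-1,-1],"translation":[[0,0,0.3],[0,0,0.6],[0,0,0.8],[0,0,0.8],[0,0,0.8],[0,0,0.8]],"roll":[0,0,0,0,0,0]}' >/dev/null
python3 g.py 0.494 0.0858 0.044 -0.155
```

```text
pin [[0.4929 0.0861 0.064 ]]
plate [[0.4979 0.1132 0.072 ]
 [0.513  0.2084 0.072 ]] -0.15687169292624237
hole [[ 0.5367 -0.0931  0.044 ]]
[[ 0.5692 -0.0334  0.056 ]
 [ 0.5614 -0.1374  0.056 ]] -0.07493007542800978
t 3.85 p [0.4947 0.0878 0.113 ] yaw -0.1498 w 0.0855 F [ 0.7 -0.7 -1. ] j [ 0.2   0.51 -0.63  1.98  0.42  0.78 -0.82] 
tilt [0.0027 0.0005] units [-0.0147 -0.004   0.4601] roll 0.0104
```

View pics/w1c.png

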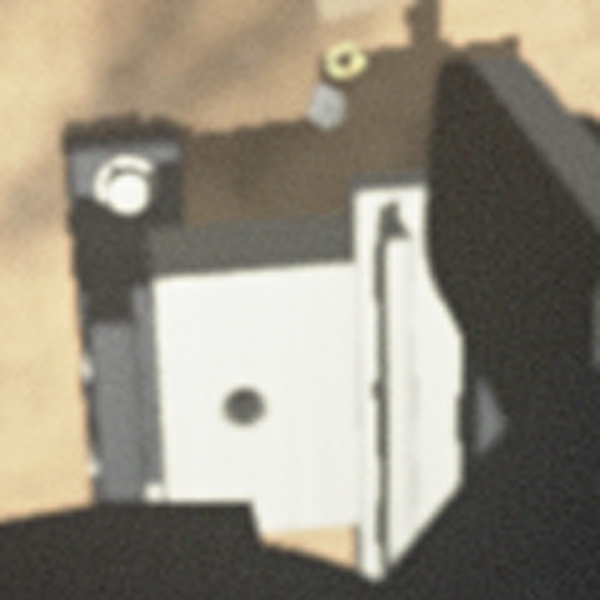

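The close crop shows the hole at crop (243,407) and the head edges at a yaw of about -0.07. Next I'll descend and grip the pin.

```bash
python3 -m handwheel '{"hand":[-1,-1,-1,-1,-1],"translation":[[-0.015,-0.005,0.2],[-0.015,-0.005,0.4],[-0.015,-0.005,0.455],[-0.015,-0.005,0.455],[-0.015,-0.005,0.455]],"roll":[0.01,0.01,0.01,0.01,0.01]}' >/dev/null
python3 g.py 0.4936 0.0858 0.044 -0.155
```

```text
t 4.35 p [0.4934 0.0861 0.0445] yaw -0.154 w 0.0853 F [0.2 0.1 0.7] j [ 0.14  0.61 -0.54  2.05  0.53  0.62 -0.92] 
tilt [0.0021 0.0005] units [-0.0018  0.0013  0.0034] roll 0.0021
```

```bash
python3 -m handwheel '{"hand":[0.3,0.6,0.8,1,1,1,1,1,1,1],"translation":[[0,0,0],[0,0,0],[0,0,0],[0,0,0],[0,0,0],[0,0,0],[0,0,0],[0,0,0],[0,0,0],[0,0,0]],"roll":[0,0,0,0,0,0,0,0,0,0]}' 50
python3 g.py 0.4936 0.0858 0.044 -0.155
```

```text
t: 5.35
tcp_pos: [0.4925, 0.0857, 0.0433]
tool_rot: [0.759, 0.651, 0.0, 0.0]
ft_force: [-0.7, -1.2, 5.4]
gripper_width: 0.0099
finger_force: 48.8
t 5.35 p [0.4925 0.0857 0.0433] yaw -0.154 w 0.0099 F [-0.7 -1.2  5.4] j [ 0.14  0.61 -0.54  2.05  0.53  0.62 -0.92] 
tilt [ 0.0003 -0.0001] units [ 0.0021  0.0068 -0.0047] roll 0.002
```

```bash
python3 -m handwheel '{"hand":[1,1,1,1,1,1],"translation":[[0,0,-0.1],[0,0,-0.25],[0,0,-0.4],[0,0,-0.5],[0,0,-0.5],[0,0,-0.5]],"roll":[0,0,0,0,0,0]}' 
python3 g.py 0.536 -0.0935 0.12 -0.155
python3 - <<'E'
from h import *
import pickle
d=cam('side'); p=proj(d,bot.get_obs()['tcp_pos'])[0].astype(int); print(p); x,y=p
save(d,'s1.png',(x-60,y-50,x+60,y+50),5)
E
```

```text
t: 5.95
tcp_pos: [0.4924, 0.0854, 0.1177]
tool_rot: [0.759, 0.651, -0.0, 0.0]
ft_force: [-0.5, -0.4, -0.1]
gripper_width: 0.0101
finger_force: 48.8
t 5.95 p [0.4924 0.0854 0.1177] yaw -0.1543 w 0.0101 F [-0.5 -0.4 -0.1] j [ 0.21  0.5  -0.64  1.98  0.42  0.79 -0.82] 
tilt [ 0.0001 -0.0002] units [-1.134   0.4708 -0.0151] roll 0.0015
[345 169]
```

View pics/s1.png

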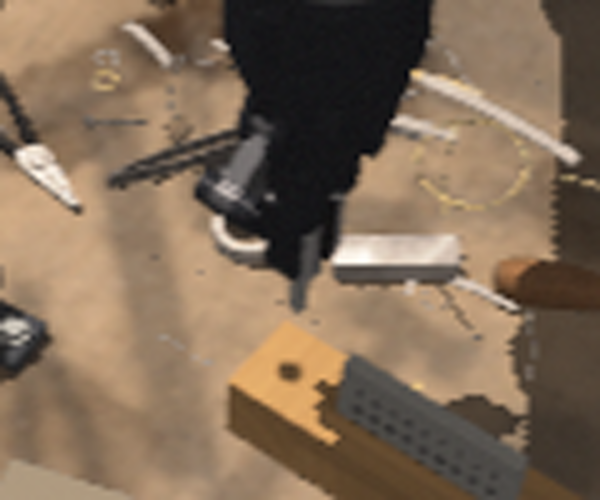

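The pin hangs upright below the fingers, with its tip at crop (298,310), and the long plate stands free in its slot. I'll carry the pin over the hole.

```bash
python3 -m handwheel '{"hand":[1,1,1,1,1,1,1],"translation":[[-0.2,0.1,0],[-0.5,0.25,0],[-0.8,0.4,0],[-0.95,0.4,0],[-0.95,0.4,0],[-0.95,0.4,0],[-0.95,0.4,0]],"roll":[-0.17,-0.17,-0.17,-0.17,-0.17,-0.17,-0.17]}' >/dev/null
python3 g.py 0.5365 -0.0935 0.12 -0.07
```

```text
t 6.7 p [ 0.5296 -0.0628  0.1176] yaw -0.0671 w 0.0096 F [-0.7  0.5 -1.3] j [ 0.51  0.55 -0.66  1.89  0.44  0.85 -0.45] 
tilt [-0.0007  0.0011] units [-0.2011  0.0596 -0.0163] roll 0.0058
```

```bash
python3 -m handwheel '{"hand":[1,1,1,1,1,1],"translation":[[-0.2,0.06,0.05],[-0.2,0.06,0.1],[-0.2,0.06,0.16],[-0.2,0.06,0.16],[-0.2,0.06,0.16],[-0.2,0.06,0.16]],"roll":[0,0,0,0,0,0]}' >/dev/null
python3 g.py 0.5365 -0.0935 0.12 -0.07
python3 - <<'E'
from h import *
import pickle
np.set_printoptions(precision=4,suppress=True)
o=bot.get_obs(); t=np.array(o['tcp_pos'])-[0,0,.035]
out=[]
for n in('side','wrist'):
    d=cam(n);pickle.dump(d,open(n+'2.pkl','wb')); q=proj(d,[t,(.5365,-.0935,.044)]);print(n,q)
    x,y=np.clip(q[1].astype(int),[40,40],[599,359]); s=5
    a=d['color'][y-40:y+40,x-40:x+40,::-1]; print(x-40,y-40)
    out.append(cv2.resize(a,(400,400),interpolation=cv2.INTER_CUBIC))
cv2.imwrite('pics/c2.png',np.hstack(out))
E
```

```text
t 7.3 p [ 0.537  -0.0939  0.0944] yaw -0.0675 w 0.0095 F [0.4 0.2 0. ] j [ 0.54  0.6  -0.64  1.89  0.48  0.81 -0.42] 
tilt [0.0005 0.0003] units [ 0.0025 -0.0034 -0.1707] roll 0.005
side [[263.8686 170.3258]
 [264.8511 174.4597]]
224 134
wrist [[321.3013 228.8329]
 [320.5144 220.0303]]
280 180
```

View pics/c2.png

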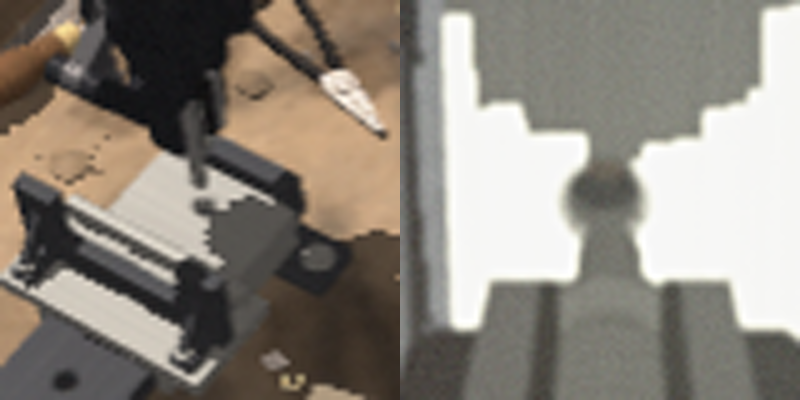

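The wrist crop shows the hole at (604,197) and the pin tip centred near x=609, so the pin is about 1 mm too far in +x and -y. I'll shift it slightly and lower in steps.

```bash
python3 -m handwheel '{"hand":[1,1,1,1,1,1,1,1],"translation":[[0.006,-0.005,0],[0.006,-0.005,0.03],[0.006,-0.005,0.06],[0.006,-0.005,0.09],[0.006,-0.005,0.12],[0.006,-0.005,0.14],[0.006,-0.005,0.16],[0.006,-0.005,0.16]],"roll":[0,0,0,0,0,0,0,0]}' 
python3 g.py 0.5363 -0.0928 0.049 -0.07
```

```text
t: 8.2
tcp_pos: [0.5359, -0.094, 0.0696]
tool_rot: [0.731, 0.682, -0.0, -0.0]
ft_force: [0.1, -0.4, 0.1]
gripper_width: 0.0102
finger_force: 48.9
t 8.2 p [ 0.5359 -0.094   0.0696] yaw -0.069 w 0.0102 F [ 0.1 -0.4  0.1] j [ 0.52  0.63 -0.61  1.91  0.51  0.76 -0.45] 
tilt [-0.0007  0.0002] units [0.0079 0.0024 0.1372] roll 0.0019
```

```bash
python3 -m handwheel '{"hand":[1,1,1,1,1,1,1],"translation":[[0.003,0,0.03],[0.003,0,0.06],[0.003,0,0.09],[0.003,0,0.11],[0.003,0,0.13],[0.003,0,0.135],[0.003,0,0.135]],"roll":[0,0,0,0,0,0,0]}' 
python3 g.py 0.5363 -0.0928 0.049 -0.07
```

```text
t: 8.9
tcp_pos: [0.5361, -0.0935, 0.0498]
tool_rot: [0.731, 0.682, -0.0, 0.0]
ft_force: [-0.5, -0.8, 0.6]
gripper_width: 0.01
finger_force: 49.2
t 8.9 p [ 0.5361 -0.0935  0.0498] yaw -0.069 w 0.01 F [-0.5 -0.8  0.6] j [ 0.51  0.65 -0.59  1.93  0.54  0.72 -0.48] 
tilt [-0.0001 -0.0001] units [0.0046 0.0011 0.0056] roll 0.0021
```

```bash
python3 -m handwheel '{"hand":[1,1,1,1],"translation":[[0,0,0.007],[0,0,0.014],[0,0,0.02],[0,0,0.02]],"roll":[0,0,0,0]}' | egrep 'pos|force'
```

```text
tcp_pos: [0.5378, -0.0936, 0.0495]
ft_force: [-4.4, -1.3, 26.9]
finger_force: 51.8
```

```bash
python3 -m handwheel '{"hand":[1,0.6,0.6,0.6,0.6,0.6,0.6],"translation":[[0,0,-0.018],[0,0,-0.018],[0,0,-0.018],[0,0,-0.018],[0,0,-0.018],[0,0,-0.018],[0,0,-0.018]],"roll":[0,0,0,0,0,0,0]}' | egrep 'pos|force|width'
python3 -m handwheel '{"hand":[0.6,0.6,0.6,0.6,0.6,0.6],"translation":[[0,0,-0.05],[0,0,-0.2],[0,0,-0.5],[0,0,-0.6],[0,0,-0.6],[0,0,-0.6]],"roll":[0,0,0,0,0,0]}' | egrep 'pos|force|width'
python3 g.py 0.504 0.1558 0.14 -0.155
python3 - <<'E'
from h import *
import pickle
np.set_printoptions(precision=4,suppress=True)
out=[]
for n in('side','wrist'):
    d=cam(n);pickle.dump(d,open(n+'3.pkl','wb')); q=proj(d,[(.536,-.0932,.07)]);print(n,q)
    x,y=np.clip(q[0].astype(int),[60,60],[579,339]); print(x-60,y-60)
    out.append(cv2.resize(d['color'][y-60:y+60,x-60:x+60,::-1],(400,400),interpolation=cv2.INTER_CUBIC))
cv2.imwrite('pics/c3.png',np.hstack(out))
E
```

```text
tcp_pos: [0.5361, -0.0935, 0.0493]
ft_force: [0.7, 0.1, 0.6]
gripper_width: 0.0173
finger_force: 0.0
tcp_pos: [0.536, -0.0938, 0.1397]
ft_force: [-1.0, 0.3, -0.0]
gripper_width: 0.0168
finger_force: 0.0
t 10.6 p [ 0.536  -0.0938  0.1397] yaw -0.0693 w 0.0168 F [-1.   0.3 -0. ] j [ 0.57  0.54 -0.68  1.84  0.42  0.91 -0.37] 
tilt [ 0.0004 -0.0005] units [ 1.645  -0.3278 -0.0029] roll 0.1714
side [[263.8557 167.1599]]
203 107
wrist [[322.1094 211.6117]]
262 151
```

View pics/c3.png

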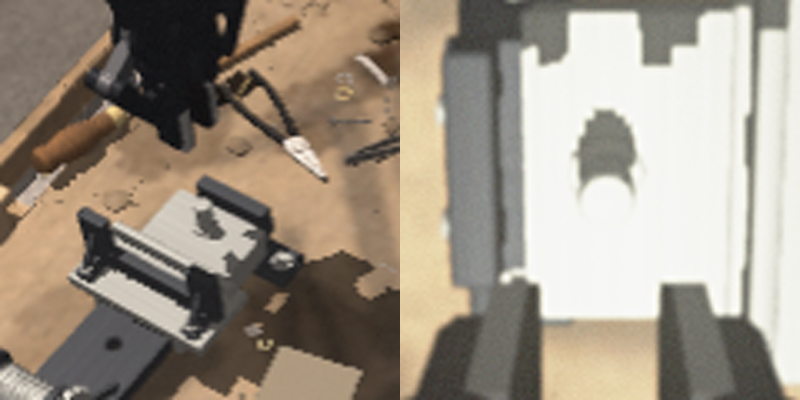

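The pin is seated and released: its top is at (607,197) in the right panel and its collar is on the saddle. Now I'll go to the long plate.

```bash
python3 -m handwheel '{"hand":[0.6,0,-0.6,-0.6,-0.6,-0.6,-0.6],"translation":[[0.3,-0.05,-0.1],[0.6,-0.15,-0.1],[0.9,-0.17,-0.1],[1,-0.17,-0.1],[1,-0.17,-0.1],[1,-0.17,-0.1],[1,-0.17,-0.1]],"roll":[0.17,0.17,0.17,0.17,0.17,0.17,0.17]}' >/dev/null
python3 g.py 0.5045 0.1575 0.14 -0.155
python3 - <<'E'
from h import *
import pickle
d=cam('wrist'); pickle.dump(d,open('w4.pkl','wb'));save(d,'w4.png',(200,0,440,240),2.5)
print((proj(d,[(.5045+s*.045*.155,.1575+s*.0445,.072) for s in(-1,1)])-[200,0])*2.5)
d=pickle.load(open('side3.pkl','rb'));print(pix2z(d,[(203+113*.3,107+344*.3)],.034))
E
```

```text
t 11.4 p [0.5208 0.0561 0.1537] yaw -0.1561 w 0.0681 F [ 0.9 -0.1 -0. ] j [ 0.3   0.49 -0.67  1.87  0.38  0.91 -0.71] 
tilt [-0.0015 -0.0009] units [ 0.6507 -0.2124  0.0912] roll -0.0021
[[191.0298773  338.47628352]
 [180.24724707 -15.11080302]]
[[ 0.64377028 -0.09884287  0.034     ]]
```

View pics/w4.png

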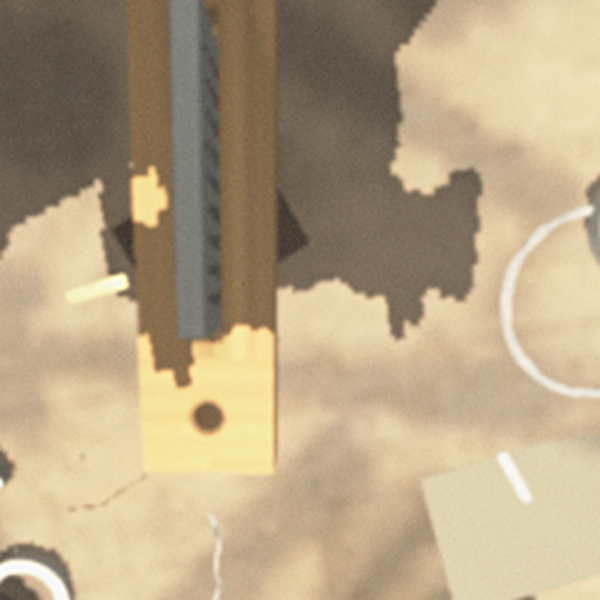

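The near end of the plate's top face is at (191,338), exactly as predicted. Moving in to grasp it.

```bash
python3 -m handwheel '{"hand":[-1,-1,-1,-1,-1,-1],"translation":[[0.2,-0.07,0],[0.45,-0.14,0],[0.65,-0.21,0.05],[0.65,-0.21,0.1],[0.65,-0.21,0.1],[0.65,-0.21,0.1]],"roll":[0,0,0,0,0,0]}' >/dev/null
python3 g.py 0.5045 0.1575 0.045 -0.155
```

```text
t 12.05 p [0.5052 0.157  0.1392] yaw -0.1564 w 0.0853 F [-0.  -0.4  0.6] j [ 0.09  0.52 -0.66  1.88  0.4   0.88 -0.92] 
tilt [-0.0008 -0.0013] units [ 0.0034 -0.0045  0.6277] roll -0.0029
```

```bash
python3 -m handwheel '{"hand":[-1,-1,-1,-1,-1,-1,-1],"translation":[[0.003,-0.004,0.2],[0.003,-0.004,0.4],[0.003,-0.004,0.55],[0.003,-0.004,0.625],[0.003,-0.004,0.625],[0.003,-0.004,0.625],[0.003,-0.004,0.625]],"roll":[0,0,0,0,0,0,0]}' >/dev/null
python3 g.py 0.5045 0.1575 0.045 -0.155
python3 -m handwheel '{"hand":[0.3,0.6,0.8,1,1,1,1,1,1,1],"translation":[[0,0,0],[0,0,0],[0,0,0],[0,0,0],[0,0,0],[0,0,0],[0,0,0],[0,0,0],[0,0,0],[0,0,0]],"roll":[0,0,0,0,0,0,0,0,0,0]}' 60| egrep 'pos|force|width'
```

```text
t 12.75 p [0.5052 0.1597 0.0469] yaw -0.1546 w 0.0853 F [ 0.6  1.2 -0.2] j [ 0.01  0.64 -0.56  1.97  0.53  0.68 -1.04] 
tilt [0.002  0.0006] units [-0.0151 -0.0027  0.0128] roll 0.0008
tcp_pos: [0.5044, 0.1596, 0.0459]
ft_force: [-1.3, 0.5, 4.9]
gripper_width: 0.0067
finger_force: 59.4
```

```bash
python3 -m handwheel '{"hand":[1,1,1,1,1,1,1],"translation":[[0,0,-0.05],[0,0,-0.2],[0,0,-0.4],[0,0,-0.6],[0,0,-0.6],[0,0,-0.6],[0,0,-0.6]],"roll":[0,0,0,0,0,0,0]}' | egrep 'force|width'
python3 g.py 0.5825 -0.0948 0.14 -0.07
```

```text
ft_force: [-0.4, -0.7, -3.0]
gripper_width: 0.007
finger_force: 59.3
t 14.45 p [0.5036 0.1589 0.1347] yaw -0.1542 w 0.007 F [-0.4 -0.7 -3. ] j [ 0.09  0.52 -0.66  1.88  0.41  0.88 -0.93] 
tilt [-0.002  -0.0009] units [-1.5906  0.7797 -0.0351] roll -0.1684
```

```bash
python3 -m handwheel '{"hand":[1,1,1,1,1,1,1,1],"translation":[[-0.2,0.1,-0.04],[-0.4,0.2,-0.04],[-0.6,0.3,-0.04],[-0.8,0.4,-0.04],[-1,0.5,-0.04],[-1,0.5,-0.04],[-1,0.5,-0.04],[-1,0.5,-0.04]],"roll":[-0.18,-0.18,-0.18,-0.18,-0.18,-0.18,-0.18,-0.18]}' | egrep 'force|width'
python3 g.py 0.5815 -0.0946 0.14 -0.065
```

```text
ft_force: [0.2, 1.0, -2.3]
gripper_width: 0.007
finger_force: 59.1
t 15.25 p [0.5547 0.001  0.141 ] yaw -0.0627 w 0.007 F [ 0.2  1.  -2.3] j [ 0.4   0.56 -0.69  1.81  0.43  0.93 -0.54] 
tilt [-0.0017  0.0009] units [-0.6248  0.2182  0.0055] roll 0.0047
```

```bash
python3 -m handwheel '{"hand":[1,1,1,1,1,1,1,1],"translation":[[-0.2,0.07,0],[-0.4,0.14,0],[-0.6,0.22,0.05],[-0.625,0.22,0.15],[-0.625,0.22,0.15],[-0.625,0.22,0.15],[-0.625,0.22,0.15],[-0.625,0.22,0.15]],"roll":[0,0,0,0,0,0,0,0]}' | egrep 'force|width'
python3 g.py 0.5815 -0.0946 0.068 -0.065
python3 - <<'E'
from h import *
import pickle
np.set_printoptions(precision=1,suppress=True)
o=bot.get_obs();M=R.from_quat(o['tool_rot']).as_matrix();t=np.array(o['tcp_pos'])
out=[]
c=t+M@np.array([-.002,0,.0239]); yw=-.065; ex=np.array([np.cos(yw),np.sin(yw),0]);ey=np.array([-ex[1],ex[0],0])
seat=np.array([.588,-.0969,.044])
for n in('side','top'):
    d=cam(n);pickle.dump(d,open(n+'5.pkl','wb')); q=proj(d,[seat])[0]
    x,y=q.astype(int)-50
    f=lambda P:(proj(d,P)-[x,y])*4
    print(n,'lip top corners',f([seat+ex*a+ey*b+[0,0,.044] for a in(0,.009) for b in(-.055,-.033,.033,.055)]).ravel())
    print('plate top corners',f([c+ex*a+ey*b+[0,0,.05] for a in(-.004,.004) for b in(-.045,.045)]).ravel())
    print('plate bottom',f([c+ex*a+ey*b for a in(-.004,.004) for b in(-.045,.045)]).ravel())
    out.append(cv2.resize(d['color'][y:y+100,x:x+100,::-1],(400,400),interpolation=cv2.INTER_CUBIC))
cv2.imwrite('pics/c5.png',np.hstack(out))
E
```

```text
ft_force: [0.4, 0.1, -2.3]
gripper_width: 0.0072
finger_force: 59.1
t 16.05 p [ 0.5827 -0.0942  0.12  ] yaw -0.0618 w 0.0072 F [ 0.4  0.1 -2.3] j [ 0.53  0.63 -0.67  1.74  0.47  0.94 -0.39] 
tilt [0.0011 0.0003] units [-0.0032 -0.0081  0.3468] roll 0.0065
side lip top corners [110.3 112.8 141.6 129.3 238.9 180.6 272.5 198.3  99.8 123.7 131.1 140.3
 228.7 192.2 262.4 210.1]
plate top corners [117.   37.6 256.6 108.3 107.1  47.4 247.1 118.8]
plate bottom [133.3  99.7 266.7 169.1 124.  109.3 257.7 179.4]
top lip top corners [313.6 198.7 275.6 195.3 161.3 185.2 123.  181.8 314.5 183.2 276.5 179.8
 162.3 169.6 124.1 166.2]
plate top corners [324.  199.5 156.6 184.7 324.8 184.7 157.6 169.9]
plate bottom [298.6 211.6 141.  197.6 299.4 197.6 142.  183.7]
```

View pics/c5.png

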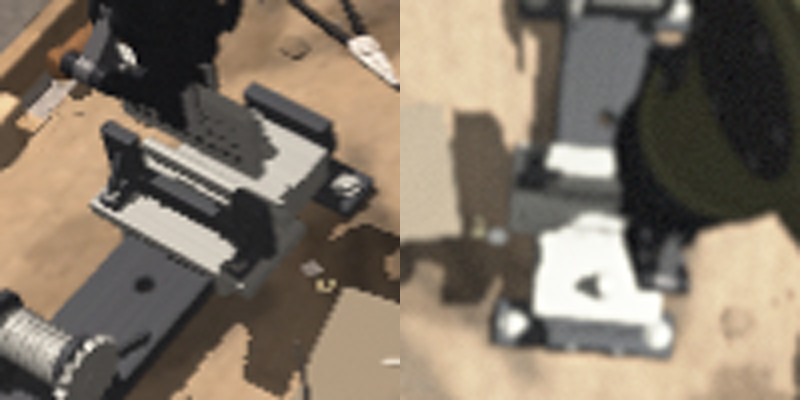

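The side view shows the plate hanging parallel to and just behind the lip and horns, and the corners match my prediction within about a pixel. I'll lower it in steps.

```bash
python3 -m handwheel '{"hand":[1,1,1,1,1,1,1,1,1],"translation":[[-0.003,-0.008,0],[-0.003,-0.008,0.05],[-0.003,-0.008,0.1],[-0.003,-0.008,0.15],[-0.003,-0.008,0.2],[-0.003,-0.008,0.23],[-0.003,-0.008,0.26],[-0.003,-0.008,0.28],[-0.003,-0.008,0.28]],"roll":[0.006,0.006,0.006,0.006,0.006,0.006,0.006,0.006,0.006]}' | egrep 'force|width'
python3 g.py 0.5815 -0.0946 0.068 -0.065
```

```text
ft_force: [-0.8, -0.7, -1.8]
gripper_width: 0.0067
finger_force: 59.1
t 17.05 p [ 0.5811 -0.0961  0.0769] yaw -0.067 w 0.0067 F [-0.8 -0.7 -1.8] j [ 0.51  0.68 -0.63  1.79  0.51  0.85 -0.43] 
tilt [-0.0004  0.0002] units [0.0104 0.0022 0.0591] roll -0.0039
```

```bash
python3 -m handwheel '{"hand":[1,1,1,1,1,1],"translation":[[0.01,0,0.015],[0.01,0,0.03],[0.01,0,0.04],[0.01,0,0.05],[0.01,0,0.055],[0.01,0,0.055]],"roll":[0,0,0,0,0,0]}' | egrep 'pos|force|width'
python3 -m handwheel '{"hand":[1,1,1],"translation":[[0,0,0.006],[0,0,0.012],[0,0,0.012]],"roll":[0,0,0]}' | egrep 'pos|force|width'
```

```text
tcp_pos: [0.5812, -0.0947, 0.0689]
ft_force: [0.3, -0.1, -2.7]
gripper_width: 0.0065
finger_force: 59.1
tcp_pos: [0.5818, -0.0947, 0.0684]
ft_force: [-1.7, -0.5, 7.1]
gripper_width: 0.0071
finger_force: 60.7
```

Floor contact is at TCP z 0.0684. I'll ease off the downward press and push toward +x.

```bash
python3 -m handwheel '{"hand":[1,1,1,1],"translation":[[0,0,-0.009],[0,0.006,-0.009],[0,0.013,-0.009],[0,0.013,-0.009]],"roll":[0,0,0,0]}' | egrep 'pos|force'
python3 -m handwheel '{"hand":[1,1,1,1],"translation":[[0,0.005,0],[0,0.01,0],[0,0.013,0],[0,0.013,0]],"roll":[0,0,0,0]}' | egrep 'pos|force'
```

```text
tcp_pos: [0.5831, -0.0949, 0.0684]
ft_force: [-0.7, -0.2, -0.3]
finger_force: 59.5
tcp_pos: [0.5854, -0.0949, 0.0685]
ft_force: [-0.9, 0.7, -1.2]
finger_force: 59.2
```

```bash
python3 -m handwheel '{"hand":[1,1,1,1],"translation":[[0,0.005,0],[0,0.01,0],[0,0.013,0],[0,0.013,0]],"roll":[0,0,0,0]}' | egrep 'pos|force'
```

```text
tcp_pos: [0.5865, -0.095, 0.0684]
ft_force: [-3.6, -0.8, 0.6]
finger_force: 59.5
```

```bash
python3 -m handwheel '{"hand":[1,1,1,1],"translation":[[0,0.005,0],[0,0.01,0],[0,0.013,0],[0,0.013,0]],"roll":[0,0,0,0]}' | egrep 'pos|force'
python3 -m handwheel '{"hand":[1,1,1,1],"translation":[[0,0.004,0],[0,0.008,0],[0,0.01,0],[0,0.01,0]],"roll":[0,0,0,0]}' | egrep 'pos|force'
```

```text
tcp_pos: [0.5872, -0.0951, 0.0684]
ft_force: [-8.3, 1.0, 4.6]
finger_force: 60.2
tcp_pos: [0.5874, -0.0951, 0.0684]
ft_force: [-12.9, 0.7, 8.1]
finger_force: 60.8
```

```bash
python3 -m handwheel '{"hand":[1,1,1,1,1,1],"translation":[[0,0,-0.005],[0,0.004,-0.005],[0,0.008,-0.005],[0,0.01,-0.005],[0,0.01,-0.005],[0,0.01,-0.005]],"roll":[0,0,0,0,0,0]}' | egrep 'pos|force'
python3 g.py 0.5874 -0.0946 0.068 -0.065
python3 - <<'E'
from h import *
out=[]
for n in('side','wrist'):
    d=cam(n); x,y=proj(d,[(.588,-.097,.06)])[0].astype(int)-60; x,y=np.clip([x,y],0,[520,280]); print(n,x,y)
    out.append(cv2.resize(d['color'][y:y+120,x:x+120,::-1],(400,400),interpolation=cv2.INTER_CUBIC))
cv2.imwrite('pics/c6.png',np.hstack(out))
E
```

```text
tcp_pos: [0.5875, -0.0951, 0.0684]
ft_force: [-14.0, 1.5, 5.4]
finger_force: 60.5
t 20.55 p [ 0.5875 -0.0951  0.0684] yaw -0.0664 w 0.0073 F [-14.    1.5   5.4] j [ 0.5   0.7  -0.62  1.77  0.52  0.86 -0.44] 
tilt [-0.0089 -0.0005] units [ 0.0032 -0.0008  0.0027] roll -0.0029
side 190 125
wrist 262 190
```

View pics/c6.png

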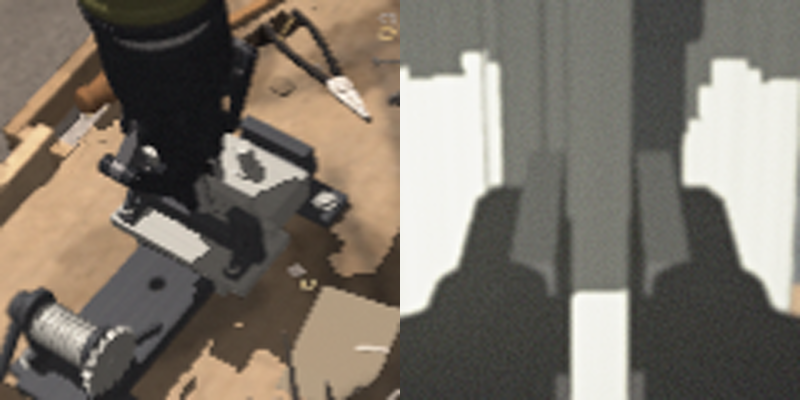

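The wrist view shows the plate's top face (570–632) flat and parallel against the horn with no gap. The push is steady at 14 N, so I'm handing in.

```bash
python3 -c "
from station import hand_in; print(hand_in())"
```

```text
the job is handed in; nothing more can be done
None
```

I handed the job in at about 20.6 s, with no verdict returned: the pin is fully down and released, and the long plate is in the groove, still gripped and pushed against the lip with about 14 N. I judged the head to be about 3.5 mm off its stop (limit 6 mm), from the arm's position rather than measured directly.

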